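# Shut the tester lid and hold a battery pack home on its sprung contact

## Robot

A 6-joint arm with a two-finger parallel gripper is mounted at the origin on the work surface. World frame = base frame: x ahead of the robot, y to its left, z up, the work surface at z = 0. Lengths are in m, angles in rad, forces in N, time in s.
With the tool pointing down it reaches from about 0.225 to 0.875 m from the base axis. Payload 3.4 kg.
Tool frame: the origin (TCP) lies at the very end of the fingers, on their centre line; the grasp point (between the pads) lies manip.pinch_z behind it (manip.pinch_z is the distance from the TCP to the grasp point, in m); z points along the fingers, y is the direction in which the jaws open and shut (so a half turn about z gives the same grasp; the last joint's range is limited). The gripper opens to 85 mm and grips with 20 to 120 N. Pads are 22 mm wide; open, the fingers measure 114 mm over their backs; the gripper's body (76 mm by 85 mm) begins 54 mm behind the grasp point. The pads swing forward as they close: fully open they stand 13 mm farther back than shut.
Start: joints at [1.018, 0.276, 1.505, -0, 1.361, -0.121], TCP at [0.241, 0.522, 0.231] pointing down, gripper open.
Joint ranges: [-2.89, 2.89], [-0.75, 2.08], [0.22, 2.7], [-1.18, 4.32], [0.11, 2.71], [-2.7, 2.7]. Speed limits (rad/s): [2.57, 2.57, 3.14, 3.14, 3.14, 3.14].

## Interface

Orientations are given as a unit quaternion [w, x, y, z].
In Python, from bench import manip, cams gives the robot as it stands.
- The arm moves only by the tool carry_out, never from a script. Its argument "commands" is one flat list of numbers, 5 for each row, row after row: the shift along the world's x, y, z scaled (see below), then the turn about the world's z scaled (see below), then the finger opening in mm, from 0 to 85.4. In form: [tx, ty, tz, turn, hand, tx, ty, tz, turn, hand, ...]. A call has 1 to 20 rows; each row is the pose to reach, as a shift and turn from the pose commanded when the call began; what a row does not reach only later rows make up. The controller multiplies each number of a shift by 0.5 m and each number of a turn by 120 degrees. A row lasts 1/10 s, in which the tool goes at most 50 mm and 8.59 degrees, less where a joint would pass 70% of its speed; a pose out of reach is approached as far as the arm can. A call with a number of a shift or a turn outside -1 to 1 is refused whole. A call with a gripper value outside its range is refused whole. The fingers move at their own pace and stop on an object; "force" is the grip in N (left out, the last holds). Time passes only in rows, so rows that repeat a pose let the fingers close. It gives the time, the measured TCP pose, the force and the opening at its end, in the units of the state.
- manip.observe(): the state, without advancing time (a new reading comes with each control period).
- cams.get_image(name): name is "scene" or "top" or "wrist"; returns the picture (384x512x3 uint8, red, green, blue); there is no depth.
- cams.calibration(name): a dict with "fx", "fy", "cx", "cy" (pixels), "R" (3x3) and "t" (3): a world point X has camera coordinates R X + t; the wrist camera has in their place "tool_from_camera" (4x4, takes a point from camera to tool coordinates, whose origin is the TCP and whose axes are the flange's). Camera axes: x right, y down, z forward; pixel columns grow to the right and rows downward; lengths in m; the calibration is good to about 2 mm. A picture is of the moment at which its call begins: read the wrist's pose just before it. calibration takes no time and is no camera call.
- manip.finish_job(): hands the job in, once; it reports no verdict.
The state is a dict: "t": time; "q": joint angles; "qd": joint speeds; "effort": joint torques, N m; "tcp_pos": TCP position; "eef_rot": TCP orientation; "wrist_force": force on the tool from outside, world axes, zero at the start; "moment": the same for the moment, N m; "opening": opening from 0.0 (shut) to 1.0 (fully open).
Only numpy, scipy, OpenCV 4.12 (cv2) and the standard library are available. Lean on these libraries where they do the work, as an engineer would, in place of code of your own. Each camera call takes 0.05 s, during which the arm holds its last target.

## Task

On the repair bench, press the tester's lid shut until it snaps past its catch. Then take the black battery pack, put it upright and foot first into the tester's upright bay and press it firmly down against the sprung contact until it is fully home on the hard stop, without ramming it, and finish while still holding it pressed there: the program ends holding, do not let go or ease off. Leave the jar and the tub where they are.

Things in the scene. Friction and masses are not known exactly. Their poses are not given: they have to be found in the camera images.
- tester: Grey bench tester, fixed to the bench, 160 (its x) x 240 (its y) mm, deck 50 mm above the bench. Origin on the bench under the middle of the tester; z up; x points to the hinged side of the lid, y to the lid half. The lid half (a tray with a circuit board, under an aluminium-framed clear lid) is centred at y = +48 mm, the battery bay at x = 0, y = -75 mm.
- lid (a joint): Opening angle of the lid, rad: 0 = fully shut, starts 0.45 to 0.85; positive opens upward. The hinge is stiff, so the lid stays where it is left. At about 0.08 the lid's nose meets a sprung roller (the catch) and must be pressed past it with about 6 N at the free edge; below about 0.03 it is shut and the catch keeps it down. Press down on the lid's top face near the free edge.
- lid_hinge (a point): Mid-point of the lid's hinge line, fixed on the tester (x = +70, y = +48 mm, 50 mm above the bench), axes as the tester's. The hinge line runs along the tester's y; the shut lid reaches from here 138 mm towards the tester's -x, is 128 mm wide, and is 8 mm thick with its underside in the hinge plane.
- lid_edge (a point): Middle of the lid's free edge, on its top face, moving with the lid. 58 mm above the bench when shut. The lid's x points from here to the hinge, z out of the top face. A fixed steel catch block, 34 mm wide, whose top is 65 mm above the bench, stands just outside the middle of this edge, its near face 12 mm from it with the roller between: press 25 mm or more inside the edge.
- bay_mouth (a point): Centre of the bay's mouth, at the top of its black flared collar, 58 mm above the bench; axes as the tester's. The bay is an upright rectangular well, 31.5 mm along the tester's x by 53.5 mm along its y; the flare is about 9 mm wider at the top.
- stop_top (a point): Centre of the hard stop's top face inside the bay, 15 mm above the bench (43 mm below the mouth), axes as the tester's.
- bay_stop: The hard stop: two fixed steel ledges at the two ends (along y) of the bay, 15 mm high; origin on the bench below the bay. The pack is home when its foot rests on both.
- plunger (a joint): Travel of the sprung brass contact pin (16 mm across) in the middle of the bay, m: 0 = up, 8 mm proud of the ledges; 0.008 = pushed level with them by a pack that is home; own limit 0.010. Spring: 2.4 N at first, 7.2 N at 0.008, so it lifts the pack again when let go.
- pack_center (a point): Centre of the black battery pack with a pale paper band round its middle, standing loose and upright on the bench, 28 (its x) x 50 (its y) x 92 (its z) mm, about 0.18 kg; 46 mm above its foot. Home, it lies 46 mm above stop_top with its top 107 mm above the bench; its x along the tester's x (either way round will do).
- jar_center (a point): Bystander: small jar, 46 mm across, 50 mm tall, standing on the bench. Point about its middle.
- tub_center (a point): Bystander: small open white tub, 50 x 60 x 28 mm, on the bench. Point about its middle.

How it is judged:
By the outcome, as a careful person would: the job done as asked, in the order asked, and still so for the second after the job is handed in, while the arm keeps its last pose, push and grip.
It also fails if it takes over 67 s, if anything falls off the work surface, if the arm or the gripper's body presses on something with over 40 N, if the wrist force passes 120 N, or if a joint passes its speed limit or range.

## Working session

There is one attempt and no reset: what is moved stays moved. The work goes in short steps, Python scripts to look and compute and a tool call to move; the robot and the scene stay as the last step left them, time stands still between calls to the robot, and variables do not carry over. Pictures are saved under pics/ and viewed, and the job is handed in when it is done.

Besides the shell and the picture viewer there is one more tool, called after "Request:" by a JSON object that holds its "op" and its "data", one argument or row to a line. carry_out: Moves the arm, as the interface text tells. Its arguments: {"type":"object","properties":{"commands":{"type":"array"},"force":{"type":"number"}},"required":["commands"]}

```bash
mkdir -p pics; ls
python3 - <<'E'
from bench import manip,cams
import cv2,numpy as np
s=manip.observe();print({k:np.round(v,4) for k,v in s.items()});print(manip.pinch_z)
for n in ["scene","top"]:
    im=cams.get_image(n);cv2.imwrite(f"pics/{n}0.png",im[:,:,::-1])
for n in ["scene","top","wrist"]:print(n,cams.calibration(n))
E
```

```text
pics
{'t': np.float64(0.0), 'q': array([ 1.018 ,  0.2766,  1.5061,  0.    ,  1.3607, -0.121 ]), 'qd': array([ 0.0016,  0.0018, -0.0014, -0.0018,  0.0024, -0.0005]), 'effort': array([-1.00000e-04, -4.16785e+01, -2.45797e+01, -2.00000e-04,
        1.12000e-02,  0.00000e+00]), 'tcp_pos': array([0.2404, 0.5218, 0.2304]), 'eef_rot': array([-3.000e-04,  2.142e-01,  9.768e-01, -9.000e-04]), 'wrist_force': array([-0.009 , -0.2298, -0.6689]), 'moment': array([-0.0635,  0.0505,  0.0177]), 'opening': np.float64(0.9982)}
0.0187
scene {'fx': 397.1213428458344, 'fy': 397.1213428458344, 'cx': 254.47061137675672, 'cy': 190.68940431128044, 'R': array([[ 0.14395916,  0.98957543, -0.00402782],
       [ 0.52293487, -0.07952854, -0.84865443],
       [-0.8401279 ,  0.12006529, -0.52893236]]), 't': array([-0.09727699, -0.21490558,  1.407382  ])}
top {'fx': 353.6864653486408, 'fy': 353.6864653486408, 'cx': 256.0723300250997, 'cy': 188.1934819117359, 'R': array([[-0.00504343, -0.99938845, -0.03460175],
       [-0.99162346,  0.0094642 , -0.12881518],
       [ 0.12906389,  0.03366223, -0.99106476]]), 't': array([0.03603506, 0.52513938, 0.9497667 ])}
wrist {'fx': 340.41999447462024, 'fy': 340.41999447462024, 'cx': 259.741373205547, 'cy': 188.9058323320395, 'tool_from_camera': array([[-5.89283476e-04, -9.47739875e-01, -3.19043542e-01,
         8.27531095e-02],
       [ 9.99999680e-01, -7.31203030e-04,  3.25055885e-04,
         3.70330099e-04],
       [-5.41354029e-04, -3.19043249e-01,  9.47740003e-01,
        -1.43189104e-01],
       [ 0.00000000e+00,  0.00000000e+00,  0.00000000e+00,
         1.00000000e+00]])}
```

View pics/scene0.png

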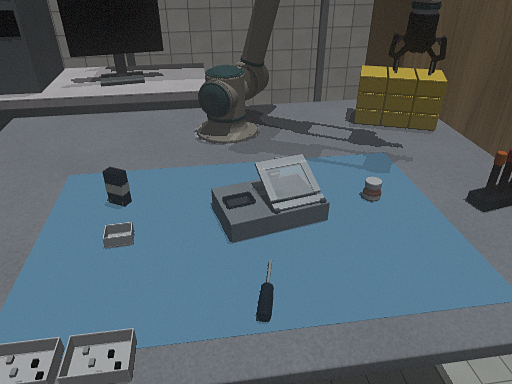

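View pics/top0.png

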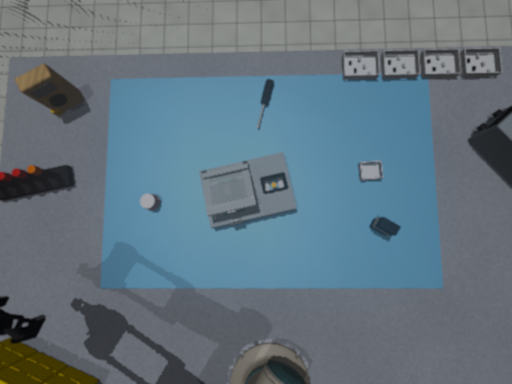

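Run:
```python
import cv2
a=cv2.imread("pics/top0.png")[140:240,190:310];cv2.imwrite("pics/t1.png",cv2.resize(a,None,fx=6,fy=6,interpolation=2)[:600])
a=cv2.imread("pics/scene0.png")[145:245,200:340];cv2.imwrite("pics/s1.png",cv2.resize(a,None,fx=5.5,fy=5.5,interpolation=2))
a=cv2.imread("pics/top0.png")[150:245,350:410];b=cv2.imread("pics/scene0.png")[155:250,95:155]
cv2.imwrite("pics/p1.png",cv2.resize(cv2.hconcat([a,b]),None,fx=6,fy=6,interpolation=2))
```

```text
(no output)
```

View pics/t1.png

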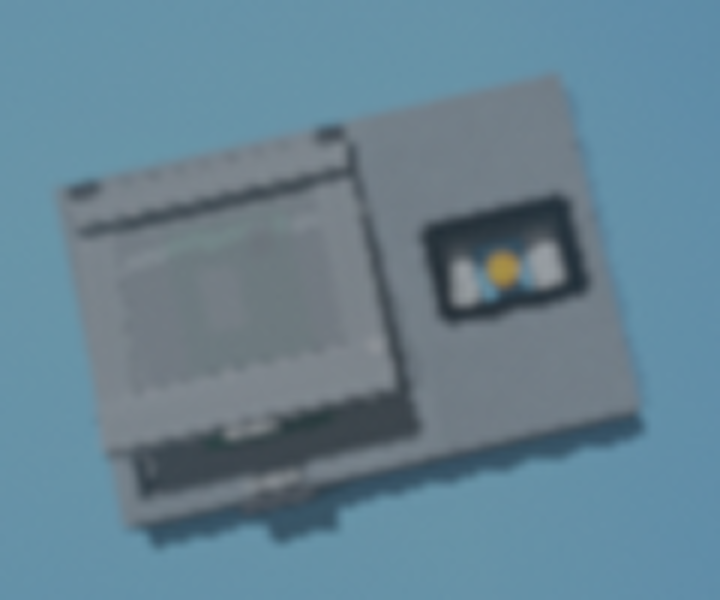

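View pics/s1.png

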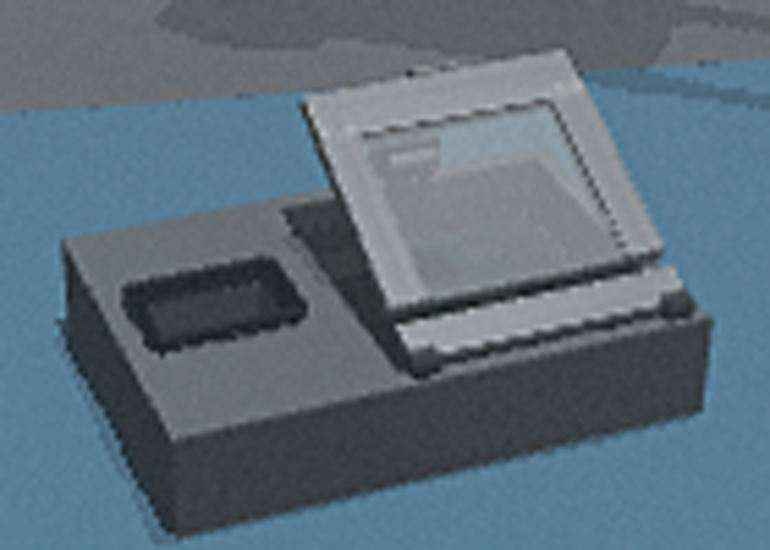

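View pics/p1.png

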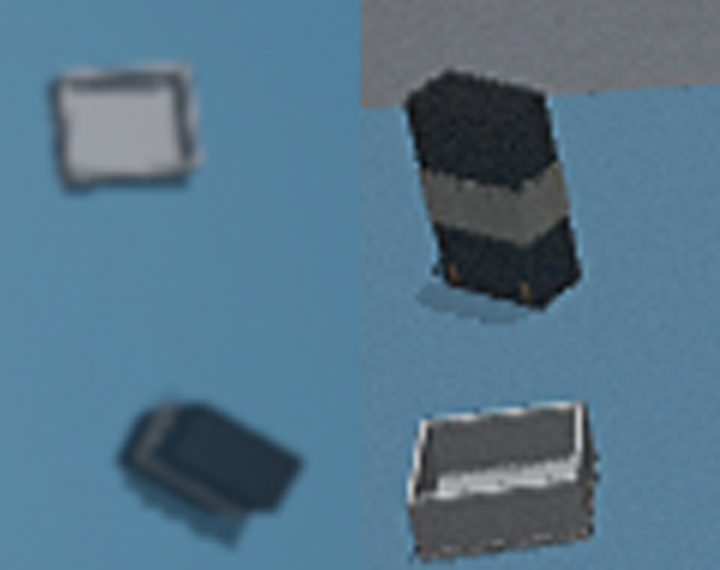

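```bash
cat > h.py <<'E'
import numpy as np
from bench import manip,cams
def ray(n,uv,z):
    c=cams.calibration(n);R=np.array(c["R"]);t=np.array(c["t"])
    uv=np.atleast_2d(uv).astype(float)
    d=np.c_[(uv[:,0]-c["cx"])/c["fx"],(uv[:,1]-c["cy"])/c["fy"],np.ones(len(uv))]@R
    o=-R.T@t
    return o+d*((z-o[2])/d[:,2])[:,None]
def fit(P,M):
    # rigid 2D P=world, M=model -> origin, yaw
    a=(M[:,0]+1j*M[:,1]);b=P[:,0]+1j*P[:,1]
    r=np.vdot(a-a.mean(),b-b.mean());th=np.angle(r)
    o=b.mean()-np.exp(1j*th)*a.mean()
    res=abs(b-o-np.exp(1j*th)*a)
    return np.array([o.real,o.imag]),th,res
E
python3 - <<'E'
from h import *
np.set_printoptions(precision=4,suppress=True)
T=np.array([(560,77),(60,187),(130,525),(640,412)])/6+[190,140]
M=np.array([(80,-120),(80,120),(-80,120),(-80,-120)])*.001
P=ray("top",T,.05);print("tester",P,*fit(P,M))
s=np.array([(175,437),(712,318),(65,240)])/5.5+[200,145]
P=ray("scene",s,.05);print("tester scene",P,*fit(P,M[[0,1,3]]))
B=np.array([(422,228),(570,198),(590,290),(445,320)])/6+[190,140]
print("bay",ray("top",B,.058).mean(0))
B=np.array([(122,290),(275,257),(308,315),(155,353)])/5.5+[200,145]
print("bay sc",ray("scene",B,.058).mean(0))
K=np.array([(200,402),(302,462),(272,512),(165,450)])/6+[350,150]
P=ray("top",K,.092);print("pack",P,P.mean(0),np.diff(P,axis=0)[:,:2])
K=np.array([(446-360,70),(546-360,95),(520-360,188-25),(406-360,103)])/6+[95,155]
P=ray("scene",K,.092);print("pack sc",P,P.mean(0))
J=np.array([[149,201]]);print("jar",ray("top",J,.05)); print("tub",ray("top",[[371,171]],.028))
# lid free edge, top and scene
c=cams.calibration("top")
E
```

```text
tester [[ 0.6214 -0.0443  0.05  ]
 [ 0.5725  0.187   0.05  ]
 [ 0.417   0.1527  0.05  ]
 [ 0.4664 -0.078   0.05  ]] [0.5193 0.0543] 0.21144168680793088 [0.0023 0.0015 0.0024 0.0018]
tester scene [[ 0.6243 -0.0414  0.05  ]
 [ 0.5749  0.1906  0.05  ]
 [ 0.4709 -0.076   0.05  ]] [0.5221 0.0578] 0.21475071623610364 [0.0019 0.0015 0.0015]
bay [ 0.5357 -0.0186  0.058 ]
bay sc [ 0.5441 -0.0163  0.058 ]
pack [[ 0.4404 -0.2954  0.092 ]
 [ 0.4147 -0.3369  0.092 ]
 [ 0.3938 -0.3231  0.092 ]
 [ 0.4201 -0.2796  0.092 ]] [ 0.4173 -0.3087  0.092 ] [[-0.0257 -0.0415]
 [-0.021   0.0137]
 [ 0.0264  0.0435]]
pack sc [[ 0.397  -0.3234  0.092 ]
 [ 0.4252 -0.2796  0.092 ]
 [ 0.4794 -0.2826  0.092 ]
 [ 0.4235 -0.3348  0.092 ]] [ 0.4313 -0.3051  0.092 ]
jar [[0.4906 0.3271 0.05  ]]
tub [[ 0.5715 -0.2884  0.028 ]]
```

Run:
```python
from h import *
np.set_printoptions(precision=4,suppress=True)
c0=np.array([.5207,.056]);th=.213
ex=np.array([np.cos(th),np.sin(th)]);ey=np.array([-ex[1],ex[0]])
H=c0+.07*ex+.048*ey;print("hinge",H)
for r in [-.07,-.033,-.013,.005]:print(r,c0+r*ex+.048*ey)
for n,uv in [("scene",np.array([[435,74]])/5.5+[200,145]),("top",np.array([[250,422]])/6+[190,140])]:
    a=ray(n,uv,0.)[0];b=ray(n,uv,.3)[0]
    # plane tester y=.048
    ya=(a[:2]-c0)@ey-.048;yb=(b[:2]-c0)@ey-.048
    print(n,"y at z0,z.3",ya,yb)
    for z in np.arange(.08,.17,.01):
        p=a+(b-a)*z/.3; x=(p[:2]-H)@ex; print(round(z,3),round(x,4),round(np.hypot(x,z-.05),4),round(np.arctan2(z-.05,-x),3))
s=manip.observe()
print("tcp",s["tcp_pos"])
```

```text
hinge [0.579  0.1177]
-0.07 [0.4421 0.0881]
-0.033 [0.4783 0.0959]
-0.013 [0.4978 0.1002]
0.005 [0.5154 0.104 ]
scene y at z0,z.3 0.0922960511045678 -0.1477513333893967
0.08 -0.1825 0.185 0.163
0.09 -0.1648 0.1696 0.238
0.1 -0.1471 0.1554 0.328
0.11 -0.1294 0.1427 0.434
0.12 -0.1118 0.1319 0.56
0.13 -0.0941 0.1235 0.705
0.14 -0.0764 0.118 0.867
0.15 -0.0587 0.1159 1.04
0.16 -0.041 0.1174 1.214
top y at z0,z.3 0.01004025975561399 -0.01603932487905252
0.08 -0.1198 0.1235 0.245
0.09 -0.1207 0.1272 0.32
0.1 -0.1216 0.1315 0.39
0.11 -0.1225 0.1364 0.456
0.12 -0.1234 0.1418 0.516
0.13 -0.1242 0.1478 0.572
0.14 -0.1251 0.1541 0.624
0.15 -0.126 0.1609 0.671
0.16 -0.1269 0.1679 0.714
tcp [0.2404 0.5218 0.2305]
```

Request:
{"op": "carry_out", "data": {
  "commands": [0.5,-0.846,-0.13,0,0,0.5,-0.846,-0.13,0,0,0.5,-0.846,-0.13,0,0,0.5,-0.846,-0.13,0,0,0.5,-0.846,-0.13,0,0,0.5,-0.846,-0.13,0,0,0.5,-0.846,-0.13,0,0,0.5,-0.846,-0.13,0,0,0.5,-0.846,-0.13,0,0,0.5,-0.846,-0.13,0,0,0.5,-0.846,-0.13,0,0,0.5,-0.846,-0.13,0,0,0.5,-0.846,-0.13,0,0,0.5,-0.846,-0.13,0,0],
  "force": 40
}}

```text
t: 1.5
tcp_pos: [0.4899, 0.1005, 0.1664]
eef_rot: [-0.0, 0.213, 0.977, 0.0]
wrist_force: [0.1, 0.0, 0.3]
opening: -0.001
```

Request:
{"op": "carry_out", "data": {
  "commands": [0,0,-0.03,0,0,0,0,-0.06,0,0,0,0,-0.08,0,0,0,0,-0.1,0,0,-0.003,-0.001,-0.11,0,0,-0.006,-0.002,-0.12,0,0,-0.01,-0.003,-0.13,0,0,-0.014,-0.004,-0.14,0,0,-0.018,-0.005,-0.15,0,0,-0.02,-0.006,-0.16,0,0,-0.02,-0.006,-0.16,0,0]
}}

```text
t: 2.6
tcp_pos: [0.4801, 0.0961, 0.0856]
eef_rot: [-0.001, 0.214, 0.977, -0.0]
wrist_force: [-0.0, -0.7, 0.8]
opening: 0.001
```

Run:
```python
from h import *
import cv2
im=cams.get_image("scene");cv2.imwrite("pics/s2.png",cv2.resize(im[60:260,180:380,::-1],None,fx=3,fy=3))
```

```text
(no output)
```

View pics/s2.png

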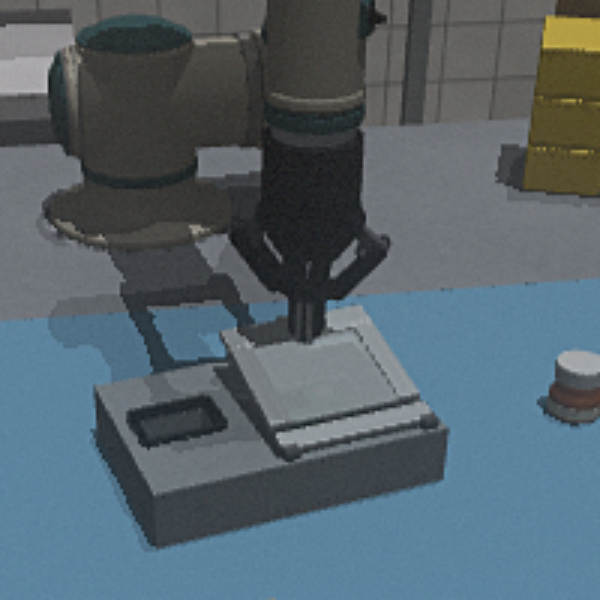

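The closed fingers, at about (307,335) in this crop, stand on the lid just inside its free edge. The lid has come down with them, so I'll continue past the catch.

Request:
{"op": "carry_out", "data": {
  "commands": [-0.002,0,-0.01,0,0,-0.004,-0.001,-0.02,0,0,-0.006,-0.002,-0.03,0,0,-0.006,-0.002,-0.036,0,0,-0.006,-0.002,-0.04,0,0,-0.006,-0.002,-0.044,0,0,-0.006,-0.002,-0.046,0,0]
}}

```text
t: 3.35
tcp_pos: [0.4771, 0.0951, 0.0644]
eef_rot: [-0.001, 0.214, 0.977, -0.0]
wrist_force: [-4.2, -0.7, 13.4]
opening: 0.001
```

Request:
{"op": "carry_out", "data": {
  "commands": [0,0,-0.003,0,0,0,0,-0.006,0,0,0,0,-0.008,0,0,0,0,-0.01,0,0]
}}

```text
t: 3.75
tcp_pos: [0.4778, 0.0953, 0.0583]
eef_rot: [0.0, 0.214, 0.977, 0.0]
wrist_force: [-0.2, 0.1, -0.6]
opening: -0.001
```

Request:
{"op": "carry_out", "data": {
  "commands": [0,0,-0.003,0,0,0,0,-0.005,0,0,0,0,-0.005,0,0]
}}

```text
t: 4.05
tcp_pos: [0.478, 0.0953, 0.0576]
eef_rot: [0.001, 0.214, 0.977, 0.0]
wrist_force: [-5.0, 0.2, 17.4]
opening: 0.0
```

Request:
{"op": "carry_out", "data": {
  "commands": [0,0,0.1,0,0,0,0,0.2,0,0,0,0,0.3,0,0,-0.12,-0.805,0.37,-0.807,85,-0.12,-0.805,0.37,-0.807,85,-0.12,-0.805,0.37,-0.807,85,-0.12,-0.805,0.37,-0.807,85,-0.12,-0.805,0.37,-0.807,85,-0.12,-0.805,0.37,-0.807,85,-0.12,-0.805,0.37,-0.807,85,-0.12,-0.805,0.37,-0.807,85,-0.12,-0.805,0.37,-0.807,85,-0.12,-0.805,0.37,-0.807,85,-0.12,-0.805,0.37,-0.807,85,-0.12,-0.805,0.37,-0.807,85,-0.12,-0.805,0.37,-0.807,85,-0.12,-0.805,0.37,-0.807,85,-0.12,-0.805,0.37,-0.807,85]
}}

```text
t: 5.85
tcp_pos: [0.4178, -0.3072, 0.2407]
eef_rot: [0.0, 0.873, 0.488, 0.0]
wrist_force: [-0.7, 0.9, 0.3]
opening: 0.993
```

Run:
```python
from h import *
import cv2
s=manip.observe();print(s["q"],s["tcp_pos"],s["eef_rot"])
im=cams.get_image("wrist");cv2.imwrite("pics/w3.png",im[:,:,::-1])
im=cams.get_image("top");cv2.imwrite("pics/top3.png",im[:,:,::-1]);
cv2.imwrite("pics/t3.png",cv2.resize(im[140:240,190:310,::-1],None,fx=6,fy=6,interpolation=2)[:600])
im=cams.get_image("scene");cv2.imwrite("pics/s3.png",cv2.resize(im[80:260,60:340,::-1],None,fx=2.8,fy=2.8))
```

```text
[-7.68308464e-01  1.85217953e-01  1.60473204e+00  1.58056431e-05
  1.35144108e+00 -2.17953941e-01] [ 0.4177964 -0.3072359  0.2407257] [9.42922611e-05 8.72637482e-01 4.88368523e-01 3.64261899e-05]
```

View pics/w3.png

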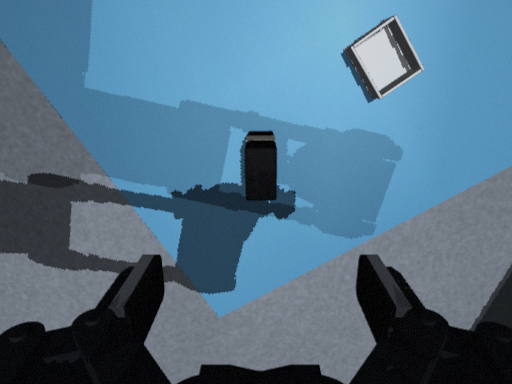

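View pics/t3.png

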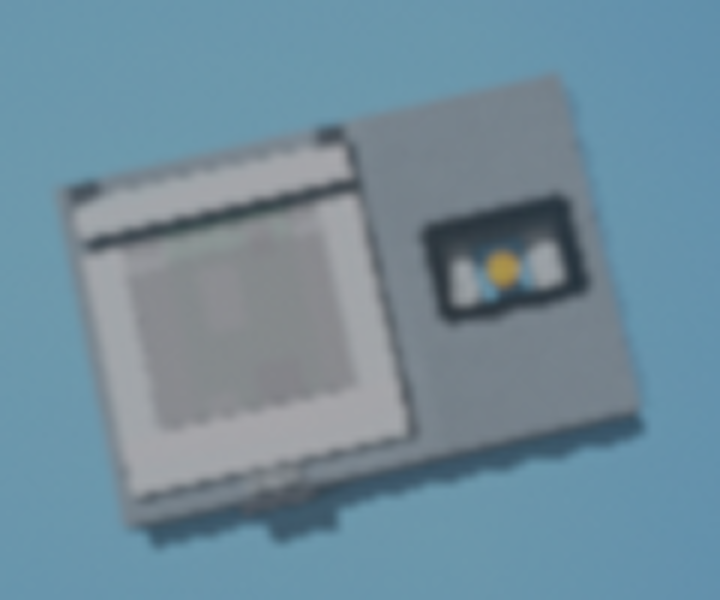

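View pics/s3.png

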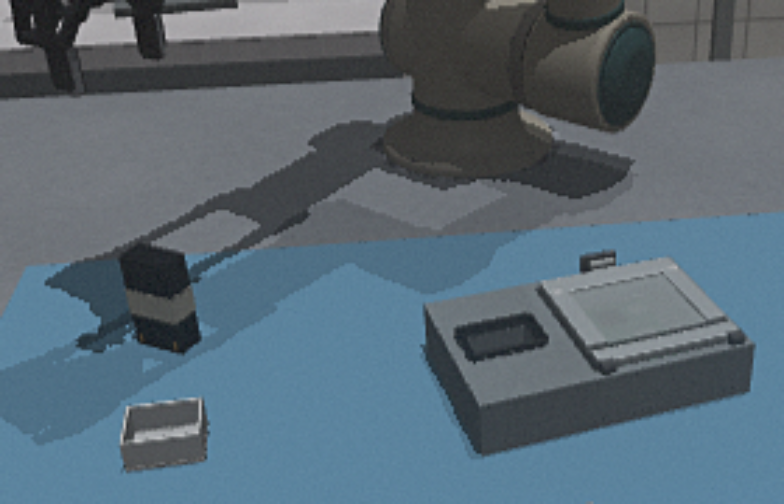

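The lid lies flat beside its catch block. The pack's top face shows in the wrist view at about (245–276, 141–200), almost square to the jaws. I'll measure it more precisely.

```bash
cat >> h.py <<'E'
from scipy.spatial.transform import Rotation as Rot
def wray(s,uv,z):
    c=cams.calibration("wrist");T=np.array(c["tool_from_camera"])
    q=s["eef_rot"];R=Rot.from_quat([q[1],q[2],q[3],q[0]]).as_matrix()
    uv=np.atleast_2d(uv).astype(float)
    d=np.c_[(uv[:,0]-c["cx"])/c["fx"],(uv[:,1]-c["cy"])/c["fy"],np.ones(len(uv))]@(R@T[:3,:3]).T
    o=R@T[:3,3]+np.array(s["tcp_pos"])
    return o+d*((z-o[2])/d[:,2])[:,None]
E
python3 - <<'E'
from h import *
import cv2
np.set_printoptions(precision=4,suppress=True)
im=cv2.imread("pics/w3.png");a=im[120:220,210:310]
cv2.imwrite("pics/w3c.png",cv2.resize(a,None,fx=6,fy=6,interpolation=2))
s=manip.observe()
m=(im.max(2)<60).astype(np.uint8);n,l,st,ce=cv2.connectedComponentsWithStats(m)
print([ (tuple(x),) for x in st if x[4]>100])
E
```

```text
[((np.int32(0), np.int32(0), np.int32(512), np.int32(384), np.int32(160986)),), ((np.int32(389), np.int32(20), np.int32(31), np.int32(50), np.int32(421)),), ((np.int32(346), np.int32(47), np.int32(33), np.int32(51), np.int32(283)),), ((np.int32(248), np.int32(131), np.int32(25), np.int32(5), np.int32(101)),), ((np.int32(172), np.int32(140), np.int32(123), np.int32(79), np.int32(3246)),), ((np.int32(0), np.int32(173), np.int32(87), np.int32(80), np.int32(2289)),), ((np.int32(42), np.int32(237), np.int32(25), np.int32(29), np.int32(178)),), ((np.int32(0), np.int32(255), np.int32(173), np.int32(129), np.int32(12660)),), ((np.int32(350), np.int32(255), np.int32(162), np.int32(129), np.int32(13261)),), ((np.int32(177), np.int32(365), np.int32(166), np.int32(19), np.int32(2338)),)]
```

View pics/w3c.png

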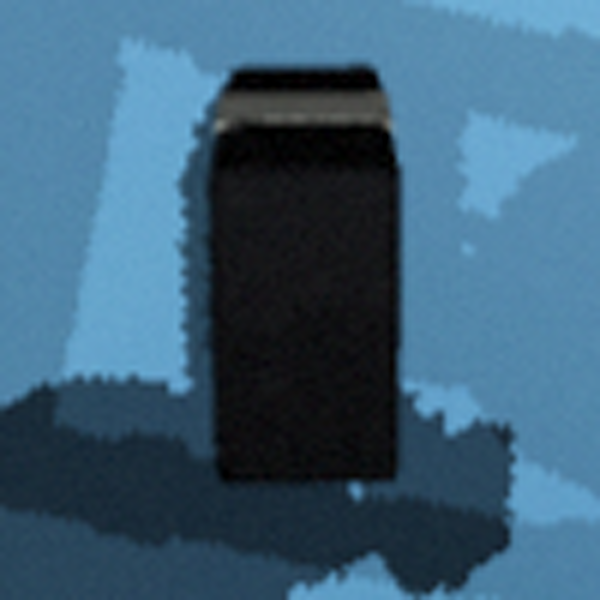

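Run:
```python
from h import *
np.set_printoptions(precision=4,suppress=True)
s=manip.observe()
K=np.array([(212,168),(399,167),(398,480),(218,480)])/6+[210,120]
P=wray(s,K,.092);print(P,P.mean(0));d=np.diff(P,axis=0)[:,:2];print(np.linalg.norm(d,axis=1),np.degrees(np.arctan2(d[:,1],d[:,0])))
M=np.array([(14,25),(-14,25),(-14,-25),(14,-25)])*.001
for m in (M,M*[-1,1]):
  o,th,r=fit(P,m);print(o,np.degrees(th),r)
q=s["eef_rot"];R=Rot.from_quat([q[1],q[2],q[3],q[0]]).as_matrix();print("tool y",np.degrees(np.arctan2(R[1,1],R[0,1])),s["tcp_pos"])
# tester feet, better tester fit from two views (seen edges) for later
print(wray(s,[[383,55]],.028))
```

```text
[[ 0.4179 -0.2817  0.092 ]
 [ 0.441  -0.2958  0.092 ]
 [ 0.4162 -0.3373  0.092 ]
 [ 0.3928 -0.3229  0.092 ]] [ 0.417  -0.3094  0.092 ]
[0.0271 0.0484 0.0274] [ -31.2754 -120.867   148.4131]
[ 0.417  -0.3094] -30.90063017378582 [0.0275 0.0276 0.0277 0.0278]
[ 0.417  -0.3094] -31.155968361626243 [0.0009 0.001  0.0008 0.001 ]
tool y -31.551225918610697 [ 0.4178 -0.3072  0.2408]
[[ 0.572  -0.2842  0.028 ]]
```

Request:
{"op": "carry_out", "data": {
  "commands": [-0.002,-0.004,-0.08,0,85,-0.002,-0.004,-0.16,0,85,-0.002,-0.004,-0.22,0,85,-0.002,-0.004,-0.28,0,85,-0.002,-0.004,-0.32,0,85,-0.002,-0.004,-0.35,0,85,-0.002,-0.004,-0.37,0,85,-0.002,-0.004,-0.37,0,85,-0.002,-0.004,-0.37,0,20,-0.002,-0.004,-0.37,0,20,-0.002,-0.004,-0.37,0,20,-0.002,-0.004,-0.37,0,20,-0.002,-0.004,-0.37,0,20,-0.002,-0.004,-0.37,0,20,-0.002,-0.004,-0.37,0,20,-0.002,-0.004,-0.37,0,20],
  "force": 60
}}

```text
t: 7.6
tcp_pos: [0.4172, -0.3097, 0.0567]
eef_rot: [0.001, 0.873, 0.488, 0.0]
wrist_force: [-0.5, -0.5, 5.9]
opening: 0.32
```

Request:
{"op": "carry_out", "data": {
  "commands": [0,0,0.05,0,20,0,0,0.12,0,20,0,0,0.2,0,20,0,0,0.24,0,20,0.06,0.14,0.24,0.09,20,0.1,0.24,0.24,0.16,20,0.14,0.34,0.24,0.22,20,0.18,0.44,0.24,0.28,20,0.22,0.53,0.24,0.33,20,0.239,0.585,0.24,0.362,20,0.239,0.585,0.24,0.362,20,0.239,0.585,0.24,0.362,20,0.239,0.585,0.24,0.362,20,0.239,0.585,0.24,0.362,20]
}}

```text
t: 9.0
tcp_pos: [0.5354, -0.0181, 0.1754]
eef_rot: [-0.0, 0.631, 0.776, -0.001]
wrist_force: [-0.5, -0.3, -1.9]
opening: 0.321
```

Run:
```python
from h import *
import cv2
s=manip.observe();print(s["q"],s["tcp_pos"],s["eef_rot"],s["wrist_force"])
im=cams.get_image("wrist");cv2.imwrite("pics/w4.png",im[:,:,::-1])
im=cams.get_image("top");cv2.imwrite("pics/top4.png",im[:,:,::-1]);
cv2.imwrite("pics/t4.png",cv2.resize(im[140:240,190:310,::-1],None,fx=6,fy=6,interpolation=2)[:600])
im=cams.get_image("scene");cv2.imwrite("pics/scene4.png",im[:,:,::-1]);cv2.imwrite("pics/s4.png",cv2.resize(im[110:245,180:340,::-1],None,fx=4.4,fy=4.4))
```

```text
[-1.63111989e-01  2.56031276e-01  1.67794257e+00 -9.38969911e-04
  1.20880151e+00 -3.68224227e-01] [ 0.53537906 -0.01810035  0.17541936] [-2.95260649e-04  6.30871012e-01  7.75887378e-01 -6.74690984e-04] [-0.45145283 -0.32566712 -1.86013285]
```

View pics/w4.png

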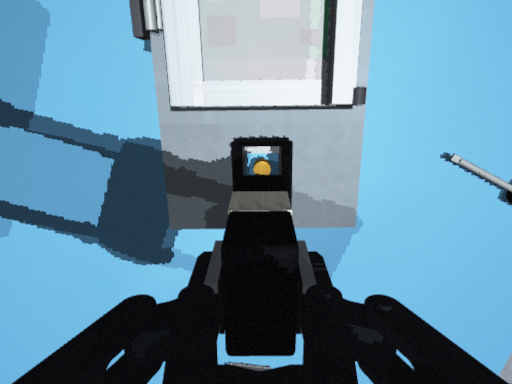

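View pics/s4.png

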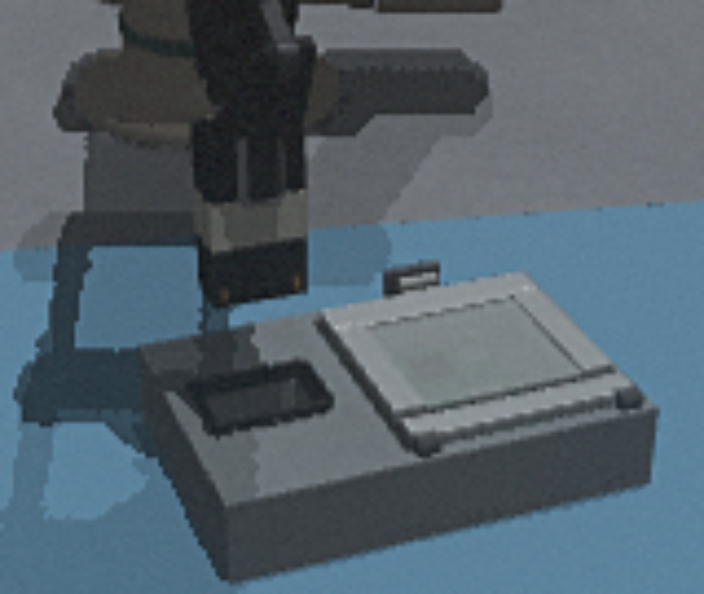

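View pics/t4.png

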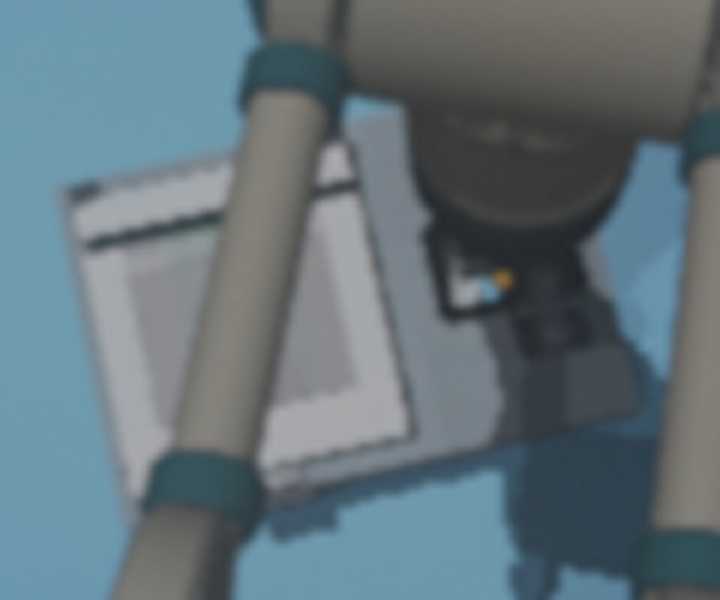

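Run:
```python
import cv2
im=cv2.imread("pics/w4.png");a=im[85:235,140:380]
a=cv2.convertScaleAbs(a,alpha=1,beta=0);a=(255*(a/255.)**.6).astype('uint8')
cv2.imwrite("pics/w4c.png",cv2.resize(a,None,fx=3.3,fy=3.3,interpolation=2))
a=im[120:240,215:310];a=(255*(a/255.)**.4).astype('uint8')
cv2.imwrite("pics/w4d.png",cv2.resize(a,None,fx=5,fy=5,interpolation=2))
```

```text
(no output)
```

View pics/w4c.png

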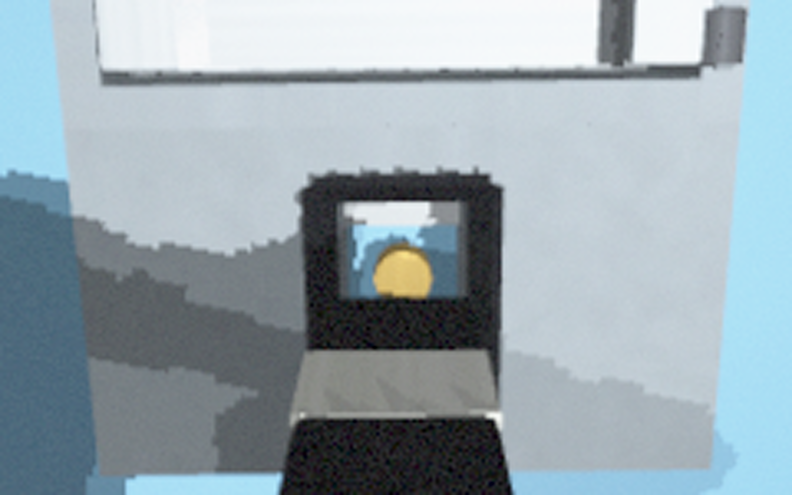

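View pics/w4d.png

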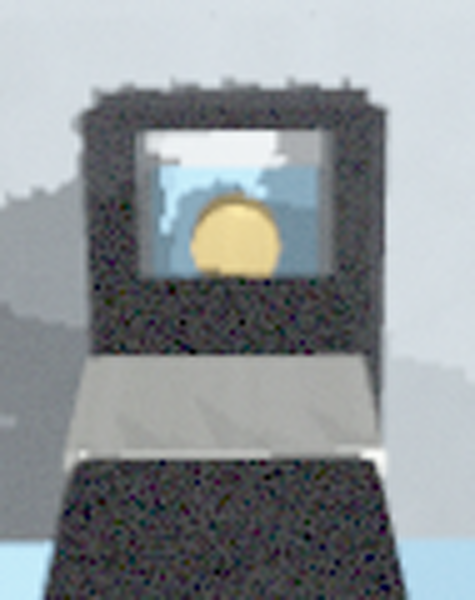

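Run:
```python
from h import *
np.set_printoptions(precision=4,suppress=True)
s=manip.observe()
f=lambda L:np.array(L)/3.3+[140,85]
N=wray(s,f([(100,473),(712,468)]),.05);L=wray(s,f([(52,10),(75,230),(100,473)]),.05);Rr=wray(s,f([(742,110),(725,300),(712,468)]),.05)
print(N,np.linalg.norm(N[1]-N[0]),np.degrees(np.arctan2(*(N[1]-N[0])[[1,0]])))
for E in(L,Rr):print(np.degrees(np.arctan2(*(E[0]-E[-1])[[1,0]])))
M=np.array([(-80,-120),(80,-120)])*.001
o,th,r=fit(N,M);print("tester",o,th,np.degrees(th),r)
def bay(o,th):return o-.075*np.array([-np.sin(th),np.cos(th)])
print("bay wrist",bay(o,th),"bay topcorners",bay(np.array([.5193,.0543]),.2114),"scene",bay(np.array([.5221,.0578]),.2148))
g=lambda L:np.array(L)/5+[215,120]
pl=wray(s,g([(236,197+44)]),.023);print("pin",pl)
C=wray(s,g([(85,105),(385,105)]),.058);print("collar far mid",C.mean(0),np.linalg.norm(C[1]-C[0]),"->bay guess", C.mean(0)[:2])
I=wray(s,g([(140,130),(330,130)]),.055);print("well far top",I,I.mean(0),np.linalg.norm(I[1]-I[0]))
q=s["eef_rot"];R=Rot.from_quat([q[1],q[2],q[3],q[0]]).as_matrix();print("tool y",np.degrees(np.arctan2(R[1,1],R[0,1])),np.degrees(np.arctan2(R[1,0],R[0,0])),s["tcp_pos"])
# pack in tool frame: band edges: z: grasp 75->0.0187+tcp
zf=s["tcp_pos"][2]-.0567
print("foot z",zf)
print("foot far edge row",wray(s,g([(236,277)]),zf))
for zz,pts in((.030,[(84,355),(366,355)]),(.060,[(68,455),(384,455)])):
  B=wray(s,g(pts),zf+zz);print(B.mean(0),np.linalg.norm(B[1]-B[0]))
```

```text
[[ 0.4684 -0.0767  0.05  ]
 [ 0.6255 -0.0427  0.05  ]] 0.16073893193550756 12.217329723910426
102.31549663307165
102.47601935712711
tester [0.5215 0.0576] 0.21323262948400673 12.217329723910426 [0.0004 0.0004]
bay wrist [ 0.5374 -0.0157] bay topcorners [ 0.535 -0.019] scene [ 0.5381 -0.0155]
pin [[ 0.537  -0.0149  0.023 ]]
collar far mid [0.5303 0.0156 0.058 ] 0.04633507559520036 ->bay guess [0.5303 0.0156]
well far top [[0.5166 0.0081 0.055 ]
 [0.5458 0.0142 0.055 ]] [0.5312 0.0112 0.055 ] 0.029823581973512883
tool y 11.737900754578629 101.73790395119488 [ 0.5358 -0.0181  0.1758]
foot z 0.11909273070596874
foot far edge row [[0.532  0.0059 0.1191]]
[0.5306 0.0059 0.1491] 0.02975529880729833
[0.5305 0.0068 0.1791] 0.02800906286301624
```

Request:
{"op": "carry_out", "data": {
  "commands": [0.002,0.006,-0.03,0.004,20,0.002,0.006,-0.06,0.004,20,0.002,0.006,-0.09,0.004,20,0.002,0.006,-0.105,0.004,20,0.002,0.006,-0.11,0.004,20,0.002,0.006,-0.11,0.004,20,0.002,0.006,-0.11,0.004,20]
}}

```text
t: 9.85
tcp_pos: [0.5377, -0.014, 0.1215]
eef_rot: [0.001, 0.627, 0.779, 0.0]
wrist_force: [-0.8, 0.3, -2.4]
opening: 0.32
```

Run:
```python
from h import *
import cv2
s=manip.observe();print(s["tcp_pos"],s["wrist_force"],s["moment"])
im=cams.get_image("wrist");cv2.imwrite("pics/w5.png",im[:,:,::-1])
a=im[120:260,200:325,::-1];a=(255*(a/255.)**.4).astype('uint8')
im=cams.get_image("scene");b=im[110:250,200:325,::-1];b=(255*(b/255.)**.6).astype('uint8')
cv2.imwrite("pics/ws5.png",cv2.resize(cv2.hconcat([a,b]),None,fx=3.2,fy=3.2,interpolation=2))
```

```text
[ 0.53772226 -0.01403716  0.12151701] [-0.75628714  0.32559083 -2.42843515] [ 0.00898615 -0.01734864  0.02034496]
```

View pics/ws5.png

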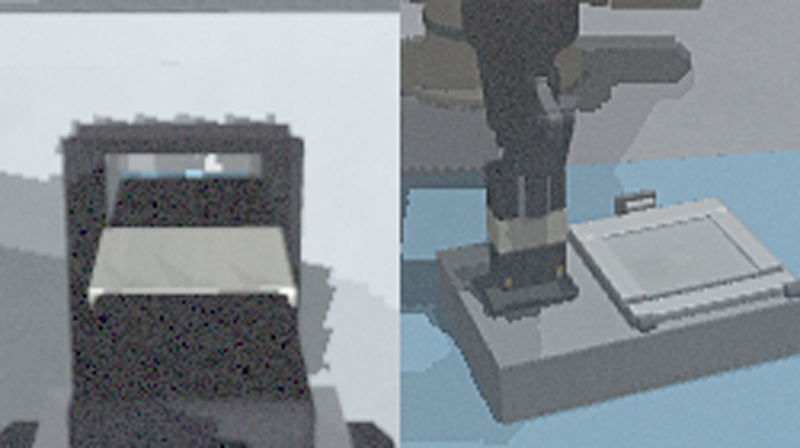

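Run:
```python
from h import *
np.set_printoptions(precision=4,suppress=True)
s=manip.observe();g=lambda L:np.array(L)/3.2+[200,120]
q=s["eef_rot"];R=Rot.from_quat([q[1],q[2],q[3],q[0]]).as_matrix();print("yaw",np.degrees(np.arctan2(R[1,1],R[0,1])))
th=.2135;E=np.array([[np.cos(th),np.sin(th)],[-np.sin(th),np.cos(th)]])
zf=s["tcp_pos"][2]-.0567
F=wray(s,g([(118,178),(250,178)]),zf)[:,:2]
for z in(.05,.055): 
  W=wray(s,g([(105,155),(263,155)]),z)[:,:2];print(z,"well-foot (tester axes)",E@(W.mean(0)-F.mean(0)),np.linalg.norm(W[1]-W[0]),np.linalg.norm(F[1]-F[0]))
B=wray(s,g([(108,228),(280,228)]),zf+.03)[:,:2];print("band", E@(W.mean(0)-B.mean(0)),np.linalg.norm(B[1]-B[0]))
B=wray(s,g([(92,290),(295,290)]),zf+.06)[:,:2];print("band", E@(W.mean(0)-B.mean(0)),np.linalg.norm(B[1]-B[0]))
```

```text
yaw 12.33627670932374
0.05 well-foot (tester axes) [-0.0001  0.0005] 0.03220442301096079 0.025220208234701356
0.055 well-foot (tester axes) [-0.      0.0019] 0.0314543941793458 0.025220208234701356
band [-0.0018  0.0016] 0.028363124782117475
band [-0.0016  0.0004] 0.028102108221575592
```

Request:
{"op": "carry_out", "data": {
  "commands": [-0.002,-0.001,-0.006,0,20,-0.002,-0.001,-0.014,0,20,-0.002,-0.001,-0.022,0,20,-0.002,-0.001,-0.03,0,20,-0.002,-0.001,-0.036,0,20,-0.002,-0.001,-0.04,0,20,-0.002,-0.001,-0.04,0,20]
}}

```text
t: 10.65
tcp_pos: [0.5362, -0.0145, 0.1004]
eef_rot: [0.0, 0.627, 0.779, -0.0]
wrist_force: [1.3, -1.7, -3.2]
opening: 0.323
```

Request:
{"op": "carry_out", "data": {
  "commands": [0,0,-0.008,0,20,0,0,-0.016,0,20,0,0,-0.024,0,20,0,0,-0.03,0,20,0,0,-0.034,0,20,0,0,-0.034,0,20]
}}

```text
t: 11.25
tcp_pos: [0.5363, -0.0145, 0.0834]
eef_rot: [0.0, 0.627, 0.779, -0.0]
wrist_force: [1.4, -3.9, -3.5]
opening: 0.319
```

Request:
{"op": "carry_out", "data": {
  "commands": [0,-0.001,-0.003,0,20,0,-0.001,-0.007,0,20,0,-0.001,-0.011,0,20,0,-0.001,-0.014,0,20,0,-0.001,-0.017,0,20,0,-0.001,-0.017,0,20],
  "force": 80
}}

```text
t: 11.85
tcp_pos: [0.5362, -0.0146, 0.0754]
eef_rot: [0.0, 0.627, 0.779, 0.0]
wrist_force: [-0.6, -1.8, 2.3]
opening: 0.315
```

Request:
{"op": "carry_out", "data": {
  "commands": [0,0,-0.002,0,20,0,0,-0.004,0,20,0,0,-0.006,0,20,0,0,-0.006,0,20],
  "force": 80
}}

```text
t: 12.25
tcp_pos: [0.5362, -0.0147, 0.0724]
eef_rot: [0.0, 0.627, 0.779, 0.0]
wrist_force: [-0.6, -0.9, 4.1]
opening: 0.313
```

Request:
{"op": "carry_out", "data": {
  "commands": [0,0,-0.001,0,20,0,0,-0.002,0,20,0,0,-0.003,0,20,0,0,-0.003,0,20],
  "force": 80
}}

```text
t: 12.65
tcp_pos: [0.5362, -0.0147, 0.0717]
eef_rot: [0.0, 0.627, 0.779, 0.0]
wrist_force: [-1.9, -1.9, 9.6]
opening: 0.314
```

Request:
{"op": "carry_out", "data": {
  "commands": [0,0,-0.001,0,20,0,0,-0.002,0,20,0,0,-0.003,0,20,0,0,-0.003,0,20,0,0,-0.003,0,20],
  "force": 80
}}

```text
t: 13.15
tcp_pos: [0.5363, -0.0147, 0.0716]
eef_rot: [0.0, 0.627, 0.779, 0.0]
wrist_force: [-4.0, -0.8, 20.4]
opening: 0.316
```

Run:
```python
from h import *
import cv2
s=manip.observe();print(s["t"],s["tcp_pos"],s["wrist_force"],s["moment"])
im=cams.get_image("wrist");a=im[90:260,180:345,::-1];a=(255*(a/255.)**.4).astype('uint8')
im=cams.get_image("scene");cv2.imwrite("pics/scene6.png",im[:,:,::-1]);b=im[90:260,190:355,::-1];b=(255*(b/255.)**.6).astype('uint8')
cv2.imwrite("pics/ws6.png",cv2.resize(cv2.hconcat([a,b]),None,fx=2.4,fy=2.4,interpolation=2))
s=manip.observe();print(s["t"],s["tcp_pos"],s["wrist_force"])
```

```text
13.15 [ 0.53625813 -0.01470342  0.0716434 ] [-4.01523717 -0.80464026 20.41425315] [-0.14289094  1.06923394 -0.05601707]
13.25 [ 0.53627211 -0.01470559  0.07166137] [-4.74100246 -1.03553844 19.99219163]
```

View pics/ws6.png

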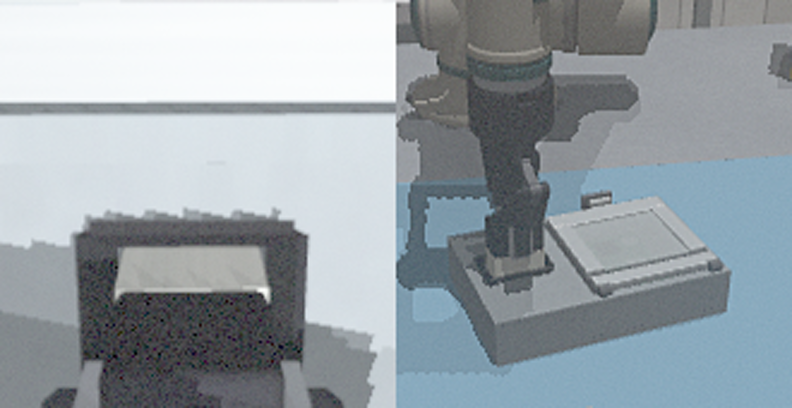

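View pics/scene6.png

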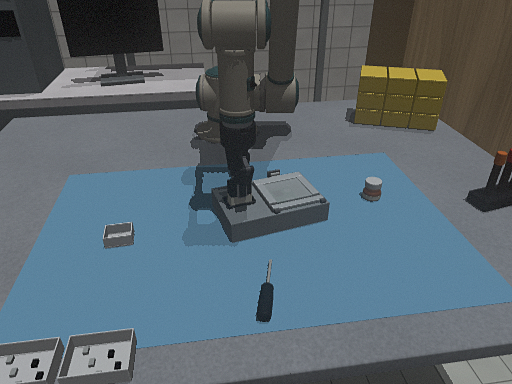

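Run:
```python
from h import *
print(manip.finish_job());s=manip.observe();print(s["t"],s["tcp_pos"],s["wrist_force"])
```

```text
the job is handed in; nothing more can be done
None
the job is handed in; nothing more can be done
```

I pressed the lid shut past its catch, then put the pack upright, foot first, into the bay. I pushed it slowly down to the hard stop and handed the job in at about 13.3 s, still gripping and pressing.

- **Lid:** The push rose to about 13 N, then the lid snapped through. It ended flat at 58 mm and held firm at 17 N. Later camera views still showed it flat beside the catch block.
- **Pack:** The hand moved less than 0.1 mm as the push rose from 10 to 20 N. It stood at 71.6 mm, against 71.7 mm worked out for the pack fully home, and the paper band sat across the bay mouth as it should. The push held at about 20 N over the last two pictures.
- **Bystanders:** The jar and the tub looked unmoved in the last picture.

**Checks that disagreed:**
- **Bay position:** The early scene and top estimates differed by about 3–5 mm, so I used the wrist camera instead.
- **Side force:** A side force of 4–5 N and a moment of about 1 N m remained at the end. I left these as they were.

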